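# Feed a blank from the magazine and hold it home in the drill jig

## Task

Swing the feeder's red-knobbed sprung lever all the way to its stop and let it spring back, so that one aluminium blank comes out of the magazine. Carry that blank to the drill jig and slide it under the blue drill-bush arm until it is fully home in the corner: lying flat on the bed, one long side along the fence, its end against the stop. Finish while still holding it there, with one firm diagonal push that keeps it pressed down on the bed and against both fence and stop at once for drilling; feed only this one blank and leave the things lying around alone.

Things in the scene. Friction and masses are not known exactly. Their poses are not given: they have to be found in the camera images.
- feeder: low bench magazine feeder, aluminium base 310 x 90 mm, fixed. Origin at bench level on the slideway's centre line, below the magazine's rear inner face. -y is the feed direction, -x points to the robot side. Slideway 14 mm above the bench. Magazine at local y +5 to -67 mm, half-width 22 mm; it and its stack reach 68 mm above the bench
- feed_lever (a joint): feeder lever on an upright pivot: 0 at rest, 1.0 rad at its hard stop; grows counter-clockwise seen from above, which sweeps the knob along feeder -y; drives the pusher under the stack by a toothed sector. A torsion spring returns it to 0 in about half a second when let go; force at the knob about 3 N at rest to 6 N at the stop, plus friction of the blanks
- lever_knob (a point): middle of the upright red knob at the lever's end (knob 20 mm diameter, from 50 to 84 mm above the bench; this point at 67 mm), 150 mm from the pivot; free air beside it on all sides; the grey lever arm below it tops out 40 mm above the bench
- lever_pivot (a point): point on the lever's upright pivot axis, at the height of the knob's middle (67 mm above the bench)
- blank_0: lowest blank of the stack, the one to be fed: aluminium bar 32 x 60 x 18 mm (x, y, z), about 95 g, lengthwise groove 7 mm wide, 2 mm deep in its top. Origin: centre of its underside; y along its 60 mm length. Either end may go to the stop. Slides on slideway and jig with a friction of about 0.3; takes a firm grip
- blank_1: the next blank in the magazine, same size; drops onto the slideway when the lever has gone back; must stay in the magazine
- blank_2: the uppermost blank in the magazine, same size; must stay in the magazine
- jig_bed: dark steel bed plate of the drill jig, 100 x 140 mm, top 16 mm above the bench, fixed
- jig_fence: bright steel fence on the bed, 7 mm high above the bed (lower than the blank, so fingers can reach over it), runs from jig_corner y +4 to +104 mm, face towards jig -x
- jig_stop: bright steel stop block, 21 mm high above the bed, 44 mm wide in x (jig_corner x -32 to +12 mm), face towards jig +y
- bush_arm: blue bush arm screwed on the stop, overhangs the bed from the stop to 15.5 mm in front of the stop's face, with its underside 21 mm above the bed (3 mm more than the blank's height); top with bush 33 mm above the bed. Blank must be slid in under it, its end going in first
- jig_corner (a point): inner corner of the jig: where the fence face (plane x = 0), the stop face (plane y = 0) and the bed top (z = 0) meet; axes: +x into the fence, -y into the stop, +z up. The free bed lies at x -75 to 0, y 0 to +105 mm. Blank fully home: its origin at x -16, y +30, z 0 mm here, its length along y
- multimeter: yellow multimeter 130 x 66 x 44 mm, bystander; origin centre of underside
- tape_yellow: yellow tape roll 68 mm diameter, 18 mm high, bystander; origin centre of underside
- flux_bottle: white squeeze bottle with red nozzle, 37 mm diameter, 96 mm high, bystander; origin centre of underside
- solder_reel: blue reel 60 mm diameter, 36 mm high, bystander; origin centre of underside
- marker_0: black marker 14 x 135 x 15 mm, bystander; origin centre of underside
- spanner: steel spanner 18 x 133 x 8 mm, bystander; origin centre of underside
- bolt_m10: bolt 18 x 62 x 16 mm, bystander; origin centre of underside
- tool_screwdriver: green screwdriver 26 x 194 x 25 mm, bystander; origin centre of underside
- outfeed (a point): on the slideway (14 mm above the bench), about where the centre of the fed blank's underside comes to stand, its length along y, 9 mm clear of the magazine. Axes as the feeder's. Side rails here are 4 mm high and 6 mm wide; a 6 mm high lip ends the slideway 60 mm further along -y
Mind the look-alikes: they are no part of the job. What is shaped like the blank_2 but green or orange is not meant.

How it is judged (in metres and radians):
On the way, in this order (a step that is already met when the one before it is completed fails the run):
1. the feeder lever is swung to its stop (within 0.05 rad) and the lowest blank stands on the outfeed (value of joint feed_lever above 0.95 rad and y of blank_0 in the frame of feeder below -0.098 m), for 0.05 s.
2. the lever is let go and has sprung back to rest (within 0.06 rad), the blank still out of the magazine (value of joint feed_lever below 0.06 rad and contact force between each of the fingers, the arm and feed_lever below 0.1 N and y of blank_0 in the frame of feeder below -0.095 m), for 0.2 s.
At the end, for the whole second after the job is handed in: fingers still hold the fed blank at rest in the corner: within 2.5 mm of home, square within 0.045 rad, tilt under 0.035, underside within 1.5 mm of the bed; over 1.5 N on fence, 1.5 N on stop, 3 N on bed; lever below 0.06 rad; other two blanks stacked in the magazine (x of blank_0 in the frame of jig_corner between -0.0185 and -0.0135 m and y of blank_0 in the frame of jig_corner between 0.0275 and 0.0325 m and z of blank_0 in the frame of jig_corner between -0.002 and 0.0015 m and angle between the y axis of blank_0 and the y axis of jig_corner, either way round below 0.045 rad and angle between blank_0's own z axis and vertical below 0.035 rad and contact force between blank_0 and jig_fence above 1.5 N and contact force between blank_0 and jig_stop above 1.5 N and contact force between blank_0 and jig_bed above 3 N and contact force between the fingers and blank_0 above 2 N and linear speed of blank_0 below 0.01 m/s and value of joint feed_lever below 0.06 rad and horizontal distance between blank_1 and blank_2 below 0.02 m); the arm keeps its last pose, push and grip.
It fails at once if a second blank leaves the magazine (y of any of blank_1, blank_2 in the frame of feeder below -0.045 m or z of blank_2 in the frame of feeder above 0.075 m or z of blank_1 in the frame of feeder above 0.055 m).
It fails at once if a bystander is moved by more than 25 mm (distance of any of multimeter, tape_yellow, flux_bottle, solder_reel, marker_0, spanner, bolt_m10, tool_screwdriver from where it was at the start of the episode above 0.025 m).
It also fails if it takes over 66 s, if anything falls off the work surface, if the arm or the gripper's body presses on something with over 40 N, if the wrist force passes 120 N, or if a joint passes its speed limit or range.

## Robot

A 7-joint arm with a two-finger parallel gripper is mounted at the origin on a cart in front of the work surface, level with it; the furniture and walls round the work are solid. World frame = base frame: x ahead of the robot, y to its left, z up, the work surface at z = 0. Lengths are in mm, angles in rad, forces in N, time in s.
With the tool pointing down it reaches from about 400 to 900 mm from the base axis. Payload 5.6 kg.
Tool frame: the origin (TCP) lies midway between the tips of the shut fingers; the grasp point (between the pads) lies 19 mm behind it; z points along the fingers, y is the line along which they close (so a half turn about z gives the same grasp; the last joint's range is limited). The gripper opens to 92 mm and grips with 3 to 60 N. Pads are 20 mm wide; open, the fingers measure 128 mm over their backs; the gripper's body (75 mm by 189 mm) begins 69 mm behind the grasp point.
Start: joints at [-1.285, 0.468, -0.012, 1.603, 0.006, 1.071, -0.056], TCP at [209.931, 615.173, 214.592] pointing down, gripper open.
Joint ranges: [-2.53, 2.53], [-0.31, 2.02], [-1.57, 1.55], [0.28, 2.44], [-1.29, 4.43], [0.15, 1.84], [-2.92, 2.92]. Speed limits (rad/s): [2.57, 2.57, 3.14, 3.14, 3.14, 3.14, 3.14].

## Interface

Orientations are given as a rotation vector (axis times angle).
In Python, from cell import robot, grip, kin, viewer gives the robot as it stands. Calls block until the motion is done:
- robot.movep(position, orientation): joint-space move of the TCP to a pose.
- robot.servo_line(position, feed=150, rotation=None): straight line of the TCP; rotation=None keeps the orientation; feed is the mean speed in mm/s.
- robot.goto_joints(angles): joint-space move.
- grip(opening, newtons=None): opening from 0.0 (shut) to 1.0 (fully open); newtons is the grip in N (None keeps the last); returns when the fingers have stopped.
- robot.hold(seconds).
- kin.ik(position, orientation): joint angles nearest the present ones, or None.
- robot.observe(): the state.
- viewer.read_camera(name): name is "scene" or "top"; returns the picture (420x560x3 uint8, red, green, blue); there is no depth.
- viewer.camera_info(name): a dict with "camera_matrix" (3x3 intrinsics, pixels), "k1" (the pictures are not rectified: a ray, as slopes to the right and down, at radius r is drawn at 1 + k1 r^2 times it, then the intrinsics apply), "R" (3x3) and "t" (3): a world point X has camera coordinates R X + t. Camera axes: x right, y down, z forward; pixel columns grow to the right and rows downward; lengths in mm; the calibration is good to about 2 mm. A picture is of the moment at which its call begins. camera_info takes no time and is no camera call.
A pose or a line that the arm cannot do raises robot.IKError and nothing moves.
- robot.job_done(): hands the job in; it is judged then, once.
Trained networks look in the newest picture that a camera, given by its name, has taken for a name from the list of things; names that differ only in an ending like _2 or _b are one class to them, and where a whole thing is asked for, a point or a joint stands for the part that bears it (a point fixed in the world has none). Each returns a list of dicts, best first, with "confidence" (0 to 1); they miss things now and then, are a little off and sometimes report something else, mostly with a low value. They report only what shows in the picture. A call takes as long as a camera call. They do not tell look-alikes from the thing itself.
- viewer.silhouettes(name, camera): "mask" (420x560 bool, what is visible of it).
- viewer.pinpoint(name, camera): "at" ([x, y, z] in mm, in the coordinates of the camera as it stood for that picture, good to about 4 mm: a listed point, or the origin of a listed thing).
The state is a dict: "t": time; "joints": joint angles; "joint_velocities": joint speeds; "joint_torque": joint torques, N m; "tcp_pos": TCP position; "tcp_rot": TCP orientation; "contact_force": force on the tool from outside, world axes, zero at the start; "wrist_torque": the same for the moment, N m; "grip_width": opening from 0.0 (shut) to 1.0 (fully open); "grip_force": force on a finger pad.
Only numpy, scipy, OpenCV 4.12 (cv2) and the standard library are available. Lean on these libraries where they do the work, as an engineer would, in place of code of your own. Each camera call takes 0.05 s, during which the arm holds its last target. There are 200 camera calls.

## Working session

There is one attempt and no reset: what is moved stays moved. The work goes in short steps, each a Python script; the robot and the scene stay as the last script left them, time stands still between calls to the robot, and variables do not carry over. Pictures are saved under pics/ and viewed, at most 10 in all, crops included, and the job is handed in when it is done.

```bash
ls; mkdir -p pics; cat > h.py <<'E'
import numpy as np, cv2
from cell import robot, grip, kin, viewer
def world(cam, p):
    c=viewer.camera_info(cam); return np.array(c["R"]).T@(np.array(p)-np.array(c["t"]))
def pix(cam, X):
    c=viewer.camera_info(cam); p=np.array(c["R"])@np.array(X)+np.array(c["t"]); s=p[:2]/p[2]; s=s*(1+c["k1"]*(s@s)); K=np.array(c["camera_matrix"]); return K[:2,:2]@s+K[:2,2]
def ray(cam,uv,z):
    c=viewer.camera_info(cam); K=np.array(c["camera_matrix"]); s=d=(np.array(uv)-K[:2,2])/[K[0,0],K[1,1]]
    for _ in range(20): s=d/(1+c["k1"]*(s@s))
    R=np.array(c["R"]); o=-R.T@np.array(c["t"]); v=R.T@np.array([s[0],s[1],1]); return o+v*(z-o[2])/v[2]
def save(cam,name,crop=None,k=1):
    im=np.array(viewer.read_camera(cam))[:,:,::-1]
    if crop: a,b,c,d=crop; im=cv2.resize(im[b:d,a:c],None,fx=k,fy=k,interpolation=cv2.INTER_CUBIC)
    cv2.imwrite("pics/"+name,im)
E
python3 - <<'E'
from h import *
save("scene","s0.png"); save("top","t0.png")
for c in("top","scene"):
  for n in "feeder lever_knob lever_pivot blank_0 jig_corner outfeed jig_bed jig_stop jig_fence multimeter tape_yellow flux_bottle solder_reel".split():
    print(c,n,[(world(c,d["at"]).round().tolist(),round(d["confidence"],2)) for d in viewer.pinpoint(n,c)][:4])
print(robot.observe())
for c in("top","scene"): print(viewer.camera_info(c))
E
```

```text
pics
top feeder [([510.0, 145.0, -0.0], 0.76)]
top lever_knob [([500.0, -194.0, 21.0], 0.66), ([506.0, 298.0, 67.0], 0.64)]
top lever_pivot [([609.0, 187.0, 62.0], 0.92)]
top blank_0 [([369.0, 114.0, 2.0], 0.62), ([506.0, 116.0, 46.0], 0.56), ([336.0, 244.0, -1.0], 0.5)]
top jig_corner [([498.0, -194.0, 18.0], 0.72), ([675.0, -404.0, 2.0], 0.6)]
top outfeed [([500.0, 42.0, 14.0], 0.71), ([674.0, -401.0, 5.0], 0.18)]
top jig_bed [([502.0, -197.0, 2.0], 0.56)]
top jig_stop []
top jig_fence [([497.0, -197.0, 18.0], 0.52)]
top multimeter [([407.0, -449.0, -0.0], 0.61)]
top tape_yellow [([566.0, -516.0, -1.0], 0.75)]
top flux_bottle [([673.0, -403.0, -0.0], 0.51), ([498.0, -600.0, -1.0], 0.42)]
top solder_reel [([495.0, -601.0, 1.0], 0.86)]
scene feeder [([507.0, 146.0, 2.0], 0.86)]
scene lever_knob [([508.0, 297.0, 61.0], 0.78)]
scene lever_pivot [([605.0, 188.0, 65.0], 0.7)]
scene blank_0 [([365.0, 111.0, -1.0], 0.73), ([510.0, 112.0, 46.0], 0.67), ([507.0, 112.0, 31.0], 0.56), ([330.0, 234.0, 2.0], 0.55)]
scene jig_corner [([500.0, -200.0, 17.0], 0.6)]
scene outfeed [([492.0, 43.0, 8.0
[... 1278 characters left out ...]
     [  0.        ,   0.        ,   1.        ]]), 'k1': -0.07564937935250358, 'R': array([[-0.00638833, -0.99997099,  0.00414874],
       [-0.99719229,  0.00606092, -0.0746378 ],
       [ 0.07461049, -0.00461391, -0.99720208]]), 't': array([-133.98094937,  510.89004775, 1559.1787229 ])}
{'camera_matrix': array([[442.16216551,   0.        , 284.57956912],
       [  0.        , 442.16216551, 206.18376348],
       [  0.        ,   0.        ,   1.        ]]), 'k1': -0.050915810538151376, 'R': array([[ 0.6720775 , -0.74025311,  0.01836239],
       [-0.36928566, -0.35656319, -0.85819042],
       [ 0.64182548,  0.5699895 , -0.51300295]]), 't': array([-434.0384517 ,  215.61116653, 1042.31003773])}
```

View pics/t0.png

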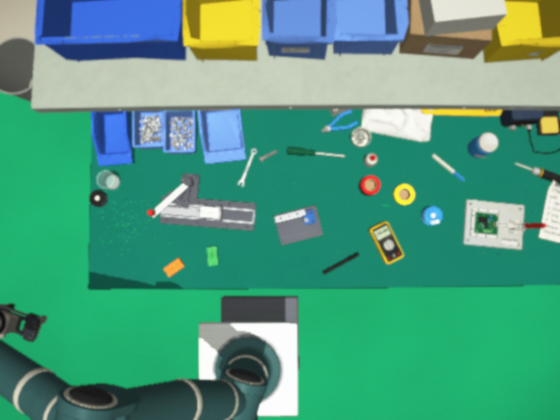

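View pics/s0.png

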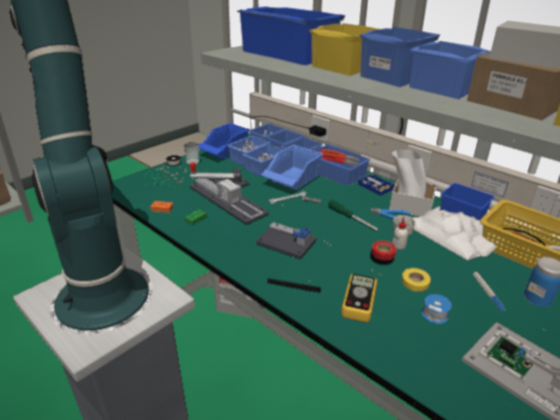

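```bash
python3 - <<'E'
import cv2
im=cv2.imread("pics/t0.png")
a=cv2.resize(im[180:280,100:360],None,fx=3,fy=3,interpolation=cv2.INTER_CUBIC)
b=cv2.resize(im[190:270,320:440],None,fx=6,fy=6,interpolation=cv2.INTER_CUBIC)
cv2.imwrite("pics/t0f.png",a);cv2.imwrite("pics/t0j.png",b)
E
```

```text
(no output)
```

The top view shows the feeder at columns 160–255, rows 200–228, with its knob near (151,212). The jig is near (298,225). The green and orange decoys are at (212,256) and (174,267). The bystanders are to the right, and the shelf is above row 108.

View pics/t0j.png

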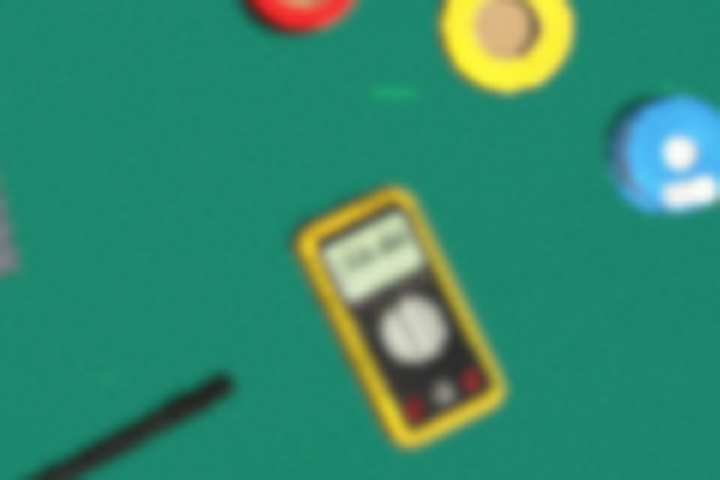

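View pics/t0f.png

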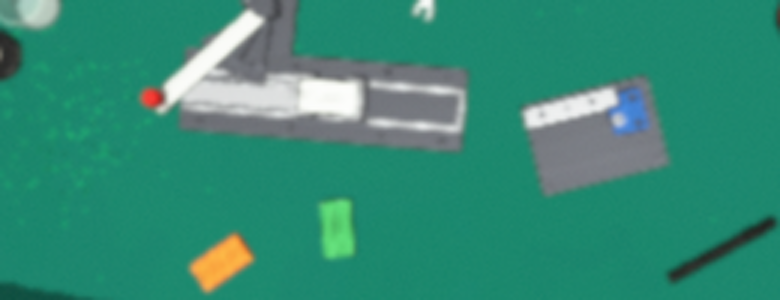

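```bash
python3 - <<'E'
from h import *
viewer.read_camera("top")
def rect(names,z,pool=0):
    m=np.zeros((420,560),np.uint8)
    for n in names:
        for d in viewer.silhouettes(n,"top")[:1]: m|=np.array(d["mask"]).astype(np.uint8); print(n,d["confidence"],d["mask"].sum())
    m=cv2.morphologyEx(m,cv2.MORPH_OPEN,np.ones((3,3),np.uint8)) if pool else m
    cs,_=cv2.findContours(m,cv2.RETR_EXTERNAL,cv2.CHAIN_APPROX_NONE); c=max(cs,key=cv2.contourArea)[:,0]
    w=np.array([ray("top",p,z)[:2] for p in c],np.float32); r=cv2.minAreaRect(w); print(names,r, cv2.boxPoints(r).round().tolist())
rect(["jig_bed","jig_fence","jig_stop","bush_arm"],16)
rect(["feeder"],12,1)
im=cv2.imread("pics/t0.png"); g=cv2.resize(im[195:250,255:335],None,fx=9,fy=9,interpolation=cv2.INTER_CUBIC); cv2.imwrite("pics/jig.png",g)
for n in("blank_0","marker_0","spanner","jig_corner","outfeed","feeder"): print(n,[world("top",d["at"]).round(1).tolist() for d in viewer.pinpoint(n,"top")])
E
```

```text
jig_bed 0.7 836
jig_fence 0.6 196
bush_arm 0.71 139
['jig_bed', 'jig_fence', 'jig_stop', 'bush_arm'] ((465.5978088378906, -166.87399291992188), (97.00680541992188, 136.9615936279297), 14.972532272338867) [[401.0, -113.0], [436.0, -246.0], [530.0, -220.0], [495.0, -88.0]]Traceback (most recent call last):
  File "<stdin>", line 11, in <module>
  File "<stdin>", line 8, in rect
ValueError: max() iterable argument is empty
```

```bash
python3 - <<'E'
from h import *
for n,uv,z in (("fl bottom L",(160,223.3),12),("fl bottom R",(254,230.3),12),("jig bottom L",(100+548/3,180+193/3),16),("R",(100+666/3,180+165/3),16),("fence L",(100+527/3,180+129/3),23),("fence R",(100+614/3,180+107/3),23)): print(n,ray("top",uv,z).round(1))
im=cv2.imread("pics/t0.png"); g=cv2.resize(im[195:250,255:335],None,fx=9,fy=9,interpolation=cv2.INTER_CUBIC); 
gray=cv2.cvtColor(im,cv2.COLOR_BGR2GRAY)
cv2.imwrite("pics/jig.png",g)
viewer.read_camera("top");
for n in("feeder","jig_bed"):
  for c in("top","scene"):
    viewer.read_camera(c); print(n,c,[(d["mask"].sum(),d["confidence"]) for d in viewer.silhouettes(n,c)])
P={n:[world(c,d["at"]).round(1).tolist() for c in("top","scene") for d in viewer.pinpoint(n,c)] for n in("blank_0","marker_0","spanner","jig_corner","outfeed","feeder","lever_pivot","lever_knob")}
print(P)
E
```

```text
fl bottom L [474.2 285.5  12. ]
fl bottom R [449.7 -22.8  12. ]
jig bottom L [ 403.5 -115.9   16. ]
R [ 432.9 -243.9   16. ]
fence L [472.5 -93.7  23. ]
fence R [ 495.7 -187.8   23. ]
feeder top [(np.int64(3174), 0.62), (np.int64(545), 0.47)]
feeder scene [(np.int64(1840), 0.73)]
jig_bed top [(np.int64(978), 0.72)]
jig_bed scene [(np.int64(705), 0.7)]
{'blank_0': [[506.9, 115.7, 45.9], [335.3, 239.3, 1.2], [508.7, 112.0, 47.0], [326.6, 237.1, -0.4], [506.9, 116.2, 16.2], [360.4, 108.7, -2.0], [505.8, 110.6, 33.1]], 'marker_0': [[342.1, -301.7, -1.2], [341.3, -304.3, 1.7], [499.2, -194.3, 14.7], [699.6, -74.3, 0.8]], 'spanner': [[658.0, 1.9, -2.2], [659.6, 0.5, -2.5]], 'jig_corner': [[500.7, -193.8, 18.1], [495.9, -198.6, 17.0], [498.8, -193.8, 0.4]], 'outfeed': [[500.3, 44.8, 15.9], [496.2, 44.0, 12.8]], 'feeder': [[507.1, 145.7, 1.8]], 'lever_pivot': [[607.7, 189.8, 64.7], [604.6, 188.5, 66.3], [697.5, -75.7, -3.1]], 'lever_knob': [[506.4, 296.4, 66.8], [508.1, 301.6, 63.8]]}
```

View pics/jig.png

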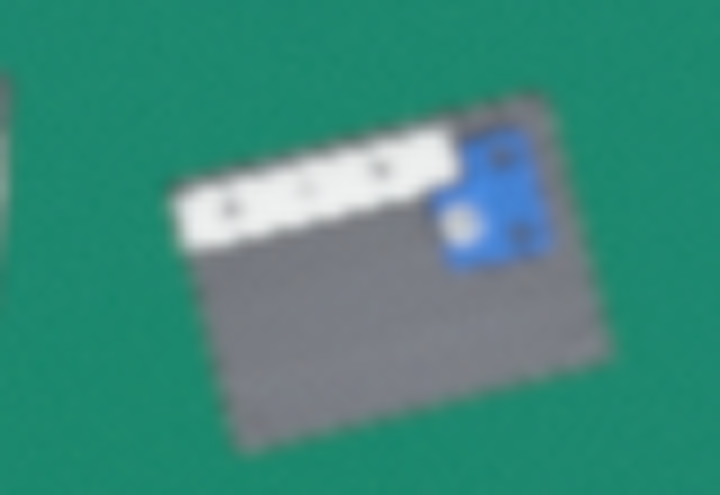

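```bash
cat >> h.py <<'E'
from scipy.spatial.transform import Rotation as Ro
def down(a):
    c,s=np.cos(a),np.sin(a); return Ro.from_matrix(np.array([[-s,c,0],[c,s,0],[0,0,-1]]).T).as_rotvec()
E
python3 - <<'E'
from h import *
piv=np.array([606.5,188.8]); ph0=np.arctan2(109.2,-99.5)
def P(th,off,z=46):
    f=ph0+th; return np.r_[piv+149*np.array([np.cos(f),np.sin(f)])-off*np.array([-np.sin(f),np.cos(f)]),z]
for k in(0,np.pi):
    print([None if (q:=kin.ik(P(th,20),down(ph0+th+k))) is None else q.round(2).tolist() for th in(0,.5,1.05)])
print(robot.observe()["t"])
for z,uv in ((16,[(243,450),(612,360)]),(23,[(190,250),(455,185)]),(16,[(243,450),(168,190)])):
    a,b=[ray("top",(255+(u+.5)/9-.5,195+(v+.5)/9-.5),z)[:2] for u,v in uv]; d=b-a; print(a,b,np.arctan2(d[0],-d[1]))
E
```

```text
[[-0.51, 0.61, -0.12, 1.81, 0.1, 0.72, 1.63], [-0.4, 0.53, -0.2, 1.98, 0.17, 0.64, 2.1], [-0.21, 0.48, -0.27, 2.09, 0.22, 0.6, 2.72]]
[[-0.93, 0.64, 0.45, 1.84, -0.39, 0.74, -1.1], [-0.88, 0.54, 0.4, 2.02, -0.34, 0.65, -0.58], [-0.72, 0.47, 0.34, 2.12, -0.28, 0.58, 0.04]]
2.95
[ 402.77629563 -112.32830293] [ 434.32950116 -245.70620071] 0.23229924702569624
[474.67564286 -93.72097878] [ 497.53197713 -189.28966526] 0.23475183742807365
[ 402.77629563 -112.32830293] [496.82276642 -85.69649721] 1.8467487057265934
```

```bash
cat > lever.py <<'E'
from h import *
piv=np.array([606.5,188.8]); ph0=np.arctan2(109.2,-99.5)
def P(th,off,z=46):
    f=ph0+th; return np.r_[piv+149*np.array([np.cos(f),np.sin(f)])-off*np.array([-np.sin(f),np.cos(f)]),z]
O=lambda th: down(ph0+th+np.pi)
grip(0.0,20)
robot.movep(P(0,42,150),O(0)); robot.servo_line(P(0,42),200)
robot.servo_line(P(0,24),60)
for th in list(np.arange(.12,.9,.13))+list(np.arange(.92,1.13,.02)):
    robot.servo_line(P(th,20),90 if th<.8 else 40,O(th))
    o=robot.observe(); f=o["contact_force"]; print(round(th,2),f.round(1),round(o["t"],2))
    if np.linalg.norm(f[:2])>18: break
robot.hold(.3); o=robot.observe(); print(o["tcp_pos"],o["contact_force"],o["t"])
save("top","lev.png",(140,180,280,250),5)
E
python3 lever.py
```

```text
0.12 [ 2.   3.1 -0.1] 7.42
0.25 [2.1 3.1 1.8] 7.79
0.38 [0.7 3.5 3.2] 8.16
0.51 [1.7 4.  2.8] 8.53
0.64 [1.6 4.5 4. ] 8.89
0.77 [0.5 5.3 4.2] 9.26
0.92 [0.2 5.5 4.9] 9.97
0.94 [0.4 5.9 5. ] 10.22
0.96 [0.9 6.1 4.9] 10.47
0.98 [0.6 6.  5.4] 10.72
1.0 [0.3 5.6 3.9] 10.97
1.02 [-0.9  9.1  3.8] 11.22
1.04 [-2.5 16.4  3. ] 11.47
1.06 [-3.4 21.8  0.7] 11.72
[455.86978355 182.43916748  46.18314232] [-3.04393747 21.75414945  1.38245993] 12.025
```

View pics/lev.png

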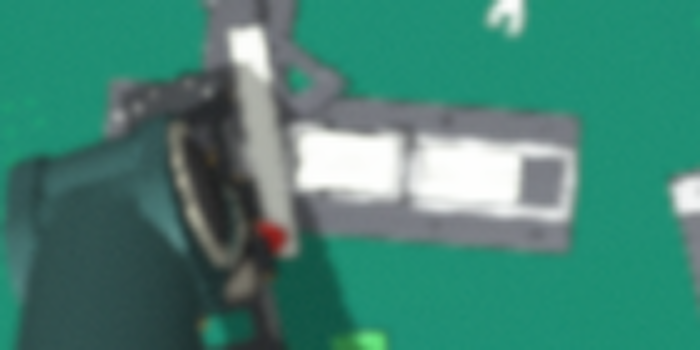

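At the stop, the red knob is at crop (270,235), and one blank stands clear on the outfeed around crop (468,175). Next I release the lever and look again.

```bash
python3 - <<'E'
from h import *
p=robot.observe()["tcp_pos"]
robot.servo_line([p[0],p[1]+3,130],250)
o=robot.observe(); print(o["tcp_pos"],o["contact_force"],o["t"])
robot.movep([420,90,200],down(-.079+np.pi)) if kin.ik([420,90,200],down(-.079+np.pi)) is not None else print("noik")
grip(.75)
robot.movep([330,200,260],down(-.079+np.pi))
save("top","rel.png",(140,180,280,250),5)
print([(world(c,d["at"]).round(1).tolist(),round(d["confidence"],2)) for c in("top","scene") if viewer.read_camera(c) is not None for d in viewer.pinpoint("blank_0",c)])
im=np.array(viewer.read_camera("top")).astype(int)
o=robot.observe(); print(o["joints"],o["tcp_pos"],o["contact_force"],o["t"])
for z in(32,):print([ray("top",(140+(u+.5)/5-.5,180+(v+.5)/5-.5),z).round(1) for u,v in((468,175),)])
E
```

```text
[455.06091207 184.56918684 129.44023315] [ 0.61824281 -0.10150458 -0.33193918] 12.5667
[([368.0, 113.8, -1.6], 0.75), ([509.4, 118.5, 29.6], 0.66), ([505.4, 42.2, 10.8], 0.48), ([333.9, 240.5, 1.0], 0.47), ([361.5, 110.1, -1.2], 0.77), ([326.8, 235.9, 1.1], 0.72), ([501.6, 39.9, 15.4], 0.66), ([490.4, -604.1, 3.3], 0.6), ([510.7, 113.0, 30.9], 0.55), ([504.8, 116.7, 15.2], 0.37)]
[-0.26973142 -0.02788602 -0.34775056  2.12286652 -0.0113889   1.04627285
  2.44888314] [330.42933039 199.12358699 259.42190959] [ 0.24120445  0.71129943 -0.27160963] 17.0583
[array([500.,  43.,  32.])]
```

View pics/rel.png

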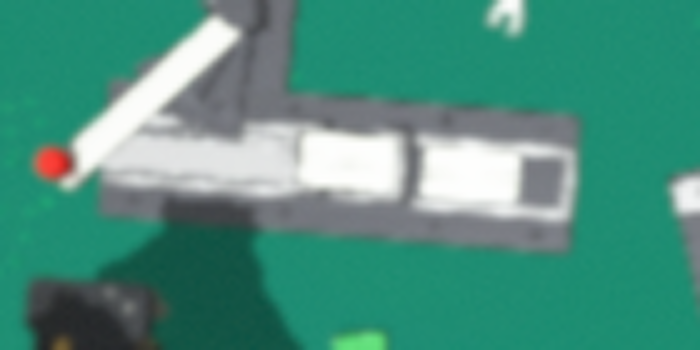

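The lever is back at rest with its knob at crop (53,163). The blank still stands on the outfeed at crop 420–520, centred near (470,175), and the stack is intact. Next is the grasp.

```bash
cat >> h.py <<'E'
JC=np.array([499.0,-194.3,16]); JY=.243
def J(x,y,z): c,s=np.cos(JY),np.sin(JY); return JC+[c*x-s*y,s*x+c*y,z]
def jf(f): c,s=np.cos(JY),np.sin(JY); return np.array([c*f[0]+s*f[1],-s*f[0]+c*f[1],f[2]])
E
python3 - <<'E'
from h import *
a=-.078
for k in(0,np.pi):
  print([None if (q:=kin.ik(p,down(b+k))) is None else q.round(2).tolist() for p,b in(([500.6,51,23.5],a),(J(-19,65,120),JY),(J(-16,38,10),JY))])
k=0 if kin.ik([500.6,51,23.5],down(a)) is not None and kin.ik(J(-16,38,10),down(JY)) is not None else np.pi
print(k)
robot.movep([500.6,51,130],down(a+k)); robot.servo_line([500.6,51,23.5],120)
print(robot.observe()["contact_force"])
grip(0.0,45); o=robot.observe(); print(o["grip_width"]*92,o["grip_force"],o["contact_force"],o["tcp_pos"],o["t"])
robot.servo_line([500.6,51,130],120); o=robot.observe(); print(o["grip_width"]*92,o["grip_force"],o["contact_force"])
save("scene","grasp.png",(180,120,320,230),5)
E
```

```text
[[-0.25, 0.52, 0.1, 2.09, -0.1, 0.54, -0.16], [0.14, 0.3, 0.09, 2.07, -0.04, 0.77, 0.49], [0.16, 0.51, 0.13, 2.09, -0.12, 0.54, 0.61]]
[[-0.08, 0.52, -0.11, 2.07, 0.11, 0.55, 2.8], [1.2, 0.74, -1.32, 2.01, 0.83, 1.08, 2.87], [1.1, 0.88, -1.12, 2.03, 1.03, 0.94, 2.79]]
0
[-0.34327179 -0.55348566 -0.30406782]
31.75665371761514 44.99565124511719 [1.21404326 0.01476237 1.1791987 ] [501.17423072  50.95205807  23.69174844] 21.0333
31.772435022036245 44.99433875083923 [-0.11185762  0.0962985  -1.04510881]
```

View pics/grasp.png

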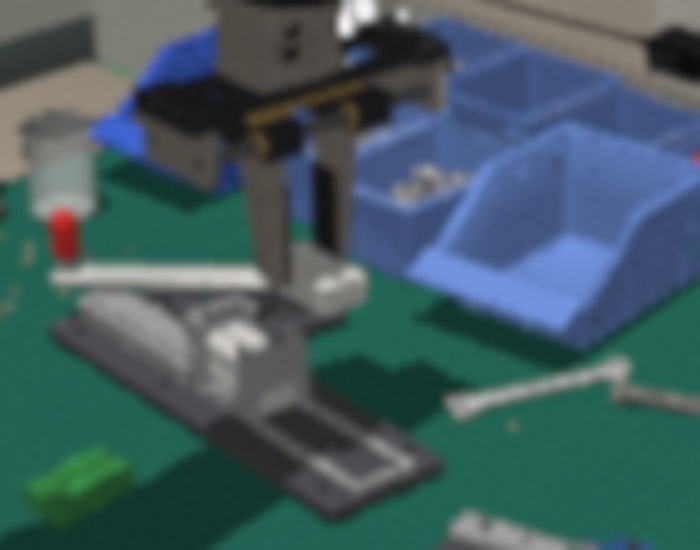

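The blank is held between the fingers at crop (320,285), about level. Next I insert it with guarded moves.

```bash
python3 - <<'E'
from h import *
R=down(JY)
robot.movep(J(-20,66,100),R); robot.servo_line(J(-20,66,13),120)
robot.hold(.2); b=jf(robot.observe()["contact_force"]); print("base",b.round(2))
p=np.array([-20,66,11.5])
def guard(ax,step,fth,n,feed=40):
    for i in range(n):
        p[ax]+=step; robot.servo_line(J(*p),feed)
        f=jf(robot.observe()["contact_force"])-b
        if abs(f[ax])>fth: break
    o=robot.observe(); d=o["tcp_pos"]-JC; print("xyz"[ax],p.round(1),jf(d).round(1),f.round(1),round(o["t"],1))
guard(2,-.6,2.5,10)
p[2]+=.5
robot.servo_line(J(-20,48,p[2]),60); p[1]=48; print(jf(robot.observe()["contact_force"])-b)
guard(1,-1,4,16)
guard(0,.8,4,12)
save("scene","ins.png",(230,200,350,290),6)
E
```

```text
base [-0.05  0.04 -0.58]
z [-20.   66.    9.1] [-19.9  66.    9.6] [-1.8  0.5  6.1] 25.0
[-0.24993935 -1.54717401  3.10847162]
y [-20.   37.    9.6] [-19.9  38.9   9.6] [-0.2  6.1  9.2] 28.2
x [-18.4  37.    9.6] [-19.9  38.9   9.6] [-4.7  6.4 13. ] 28.7
```

View pics/ins.png

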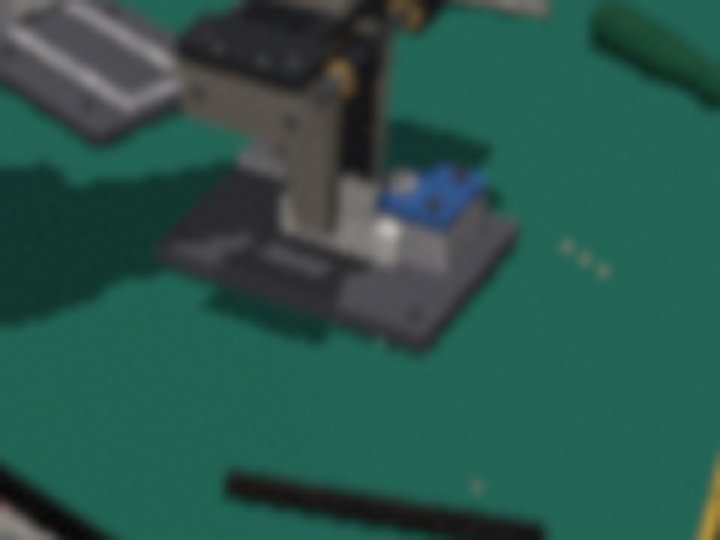

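The blank's end is under the blue arm at crop (385,240). The x reaction could be friction only, so I back off the stop, find the fence with a light load, then press diagonally.

```bash
python3 - <<'E'
from h import *
b=np.array([-.05,.04,-.58])
p=np.array([-20,40.5,10.6]); robot.servo_line(J(*p),30)
def rep(n): o=robot.observe(); print(n,p.round(1),jf(o["tcp_pos"]-JC).round(1),(jf(o["contact_force"])-b).round(1),round(o["wrist_torque"][2],2),round(o["t"],1)); return jf(o["contact_force"])-b
rep("off")
for i in range(14):
    p[0]+=.7; robot.servo_line(J(*p),30); f=rep("x")
    if f[0]<-7: break
p[1]=38
for i in range(10):
    p[1]-=.7; robot.servo_line(J(*p),30); f=rep("y")
    if f[1]>9: break
E
```

```text
off [-20.   40.5  10.6] [-20.4  40.4  10.2] [ 0.6  0.4 -0.7] -0.02 29.0
x [-19.3  40.5  10.6] [-19.3  40.3  10.4] [-1.3 -0.3 -2. ] -0.01 29.3
x [-18.6  40.5  10.6] [-18.5  40.5  10.6] [ 0.2  0.1 -0. ] -0.02 29.5
x [-17.9  40.5  10.6] [-17.8  40.5  10.6] [ 0.3 -0.1 -0.1] 0.01 29.8
x [-17.2  40.5  10.6] [-17.2  40.5  10.6] [ 0.2  0.6 -0.1] -0.02 30.0
x [-16.5  40.5  10.6] [-16.4  40.5  10.6] [0.3 1.4 0.3] -0.06 30.3
x [-15.8  40.5  10.6] [-15.7  40.5  10.6] [ 0.3  0.4 -0.3] -0.0 30.5
x [-15.1  40.5  10.6] [-15.   40.5  10.6] [ 1.1 -0.8 -0.1] 0.01 30.8
x [-14.4  40.5  10.6] [-14.7  40.5  10.5] [-1.   0.4  1.1] 0.02 31.0
x [-13.7  40.5  10.6] [-14.7  40.6  10.3] [-4.4 -1.2  1.1] 0.08 31.3
x [-13.   40.5  10.6] [-14.7  40.6  10.2] [-5.7 -0.7  1.2] 0.06 31.5
x [-12.3  40.5  10.6] [-14.6  40.7  10. ] [-5.8 -0.8  0.9] 0.07 31.8
x [-11.6  40.5  10.6] [-14.6  40.7   9.9] [-7.1  0.2  1.6] 0.01 32.0
y [-11.6  37.3  10.6] [-14.6  38.9   9.8] [-7.4  2.2  1.9] 0.1 32.3
y [-11.6  36.6  10.6] [-14.7  38.9   9.7] [-6.7  3.8  3. ] -0.01 32.5
y [-11.6  35.9  10.6] [-14.7  38.9   9.7] [-6.8  6.3  3.9] -0.02 32.8
y [-11.6  35.2  10.6] [-14.6  38.9   9.8] [-7.2  6.9  5.6] -0.04 33.0
y [-11.6  34.5  10.6] [-14.6  38.8   9.7] [-8.   8.4  6.6] -0.01 33.3
y [-11.6  33.8  10.6] [-14.6  38.8   9.8] [-8.9 10.2  7.1] 0.02 33.5
```

```bash
python3 - <<'E'
from h import *
b=np.array([-.05,.04,-.58])
def rep(n): o=robot.observe(); print(n,jf(o["tcp_pos"]-JC).round(2),(jf(o["contact_force"])-b).round(1),o["wrist_torque"].round(2),round(o["grip_width"]*92,1),round(o["t"],1))
for p in([-11.6,33.8,9],[-11.6,33.8,7.8],[-10.2,32.4,7.4],[-9.2,31.4,7]): robot.servo_line(J(*p),30); rep(p)
robot.hold(1); rep("hold")
r=Ro.from_rotvec(robot.observe()["tcp_rot"]).as_matrix(); print("tool z",r[:,2].round(4),"yaw",np.arctan2(r[1,1],r[0,1])-JY)
save("top","fin.png",(255,195,335,250),9)
E
```

```text
[-11.6, 33.8, 9] [-14.68  38.72   9.43] [-10.9  11.7  21.2] [ 2.04  3.42 -0.14] 31.3 33.8
[-11.6, 33.8, 7.8] [-14.68  38.63   9.26] [-13.3  13.6  32.1] [ 2.22  4.13 -0.06] 31.3 34.0
[-10.2, 32.4, 7.4] [-14.67  38.36   8.94] [-16.5  16.6  39. ] [ 2.71  5.12 -0.13] 31.1 34.3
[-9.2, 31.4, 7] [-14.69  37.96   8.38] [-18.5  17.6  40.8] [ 2.89  5.55 -0.08] 31.6 34.5
hold [-14.73  37.96   8.39] [-19.2  17.7  40.3] [ 2.78  5.57 -0.08] 31.1 35.5
tool z [-0.0151  0.0077 -0.9999] yaw 0.0014293552869683313
```

View pics/fin.png

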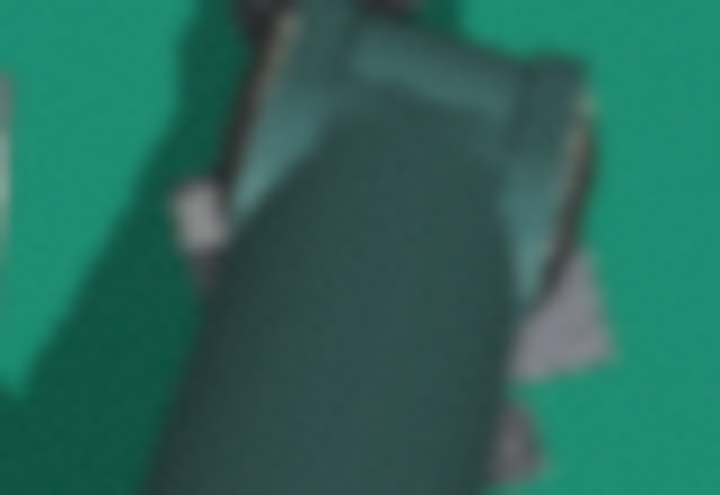

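The top view shows only the wrist above the jig, so the blank is hidden. The force readings show the push is harder than needed and the grip slipped about 1 mm, so I tighten the grip and ease off.

```bash
python3 - <<'E'
from h import *
b=np.array([-.05,.04,-.58])
def rep(n):
    o=robot.observe(); f=jf(o["contact_force"])-b; r=Ro.from_rotvec(o["tcp_rot"]).as_matrix()
    print(n,jf(o["tcp_pos"]-JC).round(2),f.round(1),"toolz",jf(r[:,2]).round(4),round(o["grip_width"]*92,1),round(o["t"],1)); return f
grip(0.0,60); rep("g")
p=np.array([-9.2,31.4,7.])
for i in range(8):
    p[2]+=.5; robot.servo_line(J(*p),30); f=rep(p)
    if f[2]<20: break
p+=[.6,-.6,0]; robot.servo_line(J(*p),30); robot.hold(.8); rep("end")
E
```

```text
g [-14.66  37.91   8.42] [-18.1  17.1  40.5] toolz [-0.0126  0.0111 -0.9999] 31.6 35.8
[-9.2 31.4  7.5] [-14.67  37.95   8.45] [-18.2  17.   34.7] toolz [-0.0126  0.011  -0.9999] 31.2 36.0
[-9.2 31.4  8. ] [-14.66  37.96   8.46] [-15.7  16.9  30.4] toolz [-0.0126  0.011  -0.9999] 31.2 36.3
[-9.2 31.4  8.5] [-14.7   37.97   8.46] [-15.3  15.2  25.8] toolz [-0.0127  0.011  -0.9999] 31.5 36.5
[-9.2 31.4  9. ] [-14.66  37.96   8.51] [-13.6  15.1  20.5] toolz [-0.0126  0.0109 -0.9999] 31.4 36.8
[-9.2 31.4  9.5] [-14.69  37.99   8.52] [-12.2  13.3  14.9] toolz [-0.0126  0.0109 -0.9999] 31.3 37.0
end [-14.71  37.98   8.51] [-14.4  15.6  16.5] toolz [-0.014   0.0119 -0.9998] 31.5 38.1
```

```bash
python3 - <<'E'
from h import *
print(robot.job_done())
E
```

```text
the job is handed in; nothing more can be done
None
```

I fed one blank, seated it in the jig corner and handed the job in still pressing about 14 N on the fence, 16 N on the stop and 16 N on the bed; no verdict came back, and I inferred its final flatness from forces and arm pose because the wrist hid it from the camera.

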